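# Find the hidden catch of the grinding-disc drawer

## Robot

A 7-joint arm with a two-finger parallel gripper is mounted at the origin on the work surface. World frame = base frame: x ahead of the robot, y to its left, z up, the work surface at z = 0. Lengths are in m, angles in rad, forces in N, time in s.
With the tool pointing down it reaches from about 0.4 to 0.875 m from the base axis. Payload 19.3 kg.
Tool frame: the origin (TCP) lies midway between the tips of the shut fingers; the grasp point (between the pads) lies 19 mm behind it; z points along the fingers, y is the line along which they close (so a half turn about z gives the same grasp; the last joint's range is limited). The gripper opens to 85 mm and grips with 20 to 120 N. Pads are 22 mm wide; open, the fingers measure 114 mm over their backs; the gripper's body (76 mm by 85 mm) begins 54 mm behind the grasp point. The pads swing forward as they close: fully open they stand 13 mm farther back than shut.
Start: joints at [1.075, 0.521, -0.036, 1.599, 0.021, 1.021, -0.113], TCP at [0.258, -0.569, 0.231] pointing down, gripper open.
Joint ranges: [-2.91, 2.91], [-0.3, 2.13], [-1.5, 1.42], [0.17, 2.43], [-1.26, 4.41], [0.16, 1.93], [-2.52, 2.52]. Speed limits (rad/s): [1.89, 1.89, 2.39, 2.39, 3.01, 3.01, 3.01].

## Interface

Orientations are given as [roll, pitch, yaw] about the fixed x, y, z axes, in that order (R = Rz(yaw) Ry(pitch) Rx(roll)).
In Python, from workcell import telemetry, grab_frame, calibration, bot, outline_of, landmark_of gives the robot as it stands. The module is installed in compiled form; this text tells all that it offers.
- The arm moves only by the shell command python3 -m inch 'ROWS' [FORCE]. ROWS is JSON, a list of rows, each a list of 7 numbers: the shift along the tool's x, y, z in m, then the turn, a rotation vector about the tool's x, y, z in rad, then the closure, from 0 (fully open) to 1 (shut). A call has 1 to 5 rows; each row shifts and turns the commanded pose from where the row before left it, along the tool's axes as they then stand; what a row does not reach is not made up. A row lasts 1/10 s, in which the tool goes at most 50 mm and 8.59 degrees, less where a joint would pass 70% of its speed; a pose out of reach is approached as far as the arm can. A call is refused whole if a number of a shift passes 0.05 or a number of a turn 0.15, either way. A call with a gripper value outside its range is refused whole. The fingers move at their own pace and stop on an object; FORCE is the grip in N (left out, the last holds). Time passes only in rows, so rows that do not move let the fingers close. It gives the time, the measured TCP pose, the force, the opening and the grip force at its end, in the units of the state.
- telemetry.observe(): the state, without advancing time (a new reading comes with each control period).
- grab_frame(name): name is "side" or "top" or "wrist"; returns the picture (420x560x3 uint8, red, green, blue); there is no depth.
- calibration(name): a dict with "fovy" (degrees; the focal length in pixels is half the picture's height over the tangent of half this angle, whatever the lens; pixels are square), "cx", "cy" (the principal point, pixels), "dist" ([k1, k2, p1, p2, k3] as OpenCV has them; the pictures are not rectified), "pose" (4x4, takes a point from camera to world coordinates). Camera axes: x right, y down, z forward; pixel columns grow to the right and rows downward; lengths in m; the calibration is good to about 2 mm. A picture is of the moment at which its call begins: read the wrist's pose just before it. calibration takes no time and is no camera call; for the wrist camera it gives the pose at the moment of the call.
- bot.job_done(): hands the job in; it is judged then, once.
Trained networks look in the newest picture that a camera, given by its name, has taken for a name from the list of things; names that differ only in an ending like _2 or _b are one class to them, and where a whole thing is asked for, a point or a joint stands for the part that bears it (a point fixed in the world has none). Each returns a list of dicts, best first, with "score" (0 to 1); they miss things now and then, are a little off and sometimes report something else, mostly with a low value. They report only what shows in the picture. A call takes as long as a camera call.
- outline_of(label, camera): "region" (420x560 bool, what is visible of it) and "rect" ([left, top, right, bottom] in pixels, round what is visible of it).
- landmark_of(label, camera): "xy" ([column, row] in pixels: a listed point, or the origin of a listed thing).
The state is a dict: "clock": time; "qpos": joint angles; "qd": joint speeds; "joint_efforts": joint torques, N m; "position": TCP position; "tool_rot": TCP orientation; "force": force on the tool from outside, world axes, zero at the start; "moment": the same for the moment, N m; "grip_width": finger opening in m; "finger_force": force on a finger pad.
Only numpy, scipy, OpenCV 4.12 (cv2) and the standard library are available. Lean on these libraries where they do the work, as an engineer would, in place of code of your own. Each camera call takes 0.05 s, during which the arm holds its last target. There are 200 camera calls.

## Task

Open the locked drawer of grinding discs. Its catch sits in a hidden recess somewhere along the dark ledge above it: slide closed fingertips gently along the ledge until they sink in, and press on until the drawer springs out a little; then pull it fully out with its bar handle and let go. Do not lean hard on the ledge or tug at the drawer while it is locked, and leave everything else standing where it is.

Things in the scene. Friction and masses are not known exactly. Their poses are not given: they have to be found in the camera images.
- cabinet: Teal steel cabinet bolted to the bench, 620 mm wide, 260 deep, 130 high; origin under its centre. x points from its front into it (away from the robot), y along its front, z up. One drawer in front; above it, along the front top edge, a bare dark rubber ledge, 8 mm lower than the cabinet's top
- ledge (a point): Middle of the bare ledge, on its top surface, 122 mm over the bench; axes as the cabinet's. The ledge is 260 mm long (y -130 to 130) and 44 mm deep (x -22 to 22), open in front, with an 8 mm step up at its back and at both ends. It is firm (rubber-cushioned, gives 1 mm per 8 N) but for one flush sprung flap of the same look over the recess
- ledge_left (a point): Left (+y) end of the bare ledge, middle of its depth, top surface. The flap is 54 mm long (y) and 40 mm wide (x -18 to 22 from the ledge's middle line); its centre lies anywhere from 45 mm to 215 mm from this end, differs each time and cannot be seen. Fingertips standing partly on the firm ledge do not sink in
- ledge_right (a point): Right (-y) end of the bare ledge, likewise. The flap gives from about 1.1 N and sinks 8 mm (about 1.6 N); there it meets the catch, which needs 2 N more to move, lets the drawer go with the flap 12 to 13 mm down (6 N in all) and is hard down at 14 mm (7 N). Both spring back. More than 25 N on ledge, catch or handle while the drawer is locked is too hard
- drawer (a joint): White-fronted drawer (front 400 mm wide, 12 to 104 mm over the bench), sliding out towards the robot along the cabinet's -x: 0 locked shut, 0.10 m fully out at its stop. Once the catch is pressed home, a spring pushes it out about 0.03 m within a second; from there it slides against about 2 N of friction and stays where it is left
- handle (a point): Middle of the drawer's round steel bar handle, on the bar's centre line, 88 mm over the bench; axes as the cabinet's. The bar lies along y, 130 mm long, 11 mm thick, its centre line 45 mm out from the drawer's front, and 79 mm in front of the ledge's middle line when shut. It moves with the drawer
- foot: Bystander: skin-coloured artificial foot, about 235 x 70 x 116 mm, standing on the bench; origin in the middle of its sole
- resin_jar: Bystander: jar with blue cap, 68 mm across, 90 mm tall, on the bench; origin under its centre
- adapter: Bystander: turned aluminium adapter, 48 mm across, 36 mm tall, on the cabinet's top behind the ledge; origin under its centre
- tube_clamp: Bystander: steel ring, 48 mm across, 30 mm tall, on the cabinet's top behind the ledge; origin under its centre
- screwdriver: Bystander: screwdriver lying on the bench; origin on its underside near the middle
- glue_brush: Bystander: brush lying on the bench; origin on its underside near the middle
- plaster_bowl: Bystander: green mixing bowl, 130 mm across, 60 mm tall, on the bench; origin under its centre

How it is judged:
By the outcome, as a careful person would: the job done as asked, in the order asked, and still so for the second after the job is handed in, with the robot touching nothing.
It also fails if it takes over 69 s, if anything falls off the work surface, if the arm or the gripper's body presses on something with over 40 N, if the wrist force passes 120 N, or if a joint passes its speed limit or range.

## Working session

There is one attempt and no reset: what is moved stays moved. The work goes in short steps, Python scripts to look and compute and a shell command to move; the robot and the scene stay as the last step left them, time stands still between calls to the robot, and variables do not carry over. Pictures are saved under pics/ and viewed, at most 10 in all, crops included, and the job is handed in when it is done.

```bash
mkdir -p pics; cat > h.py <<'E'
import numpy as np, cv2
from workcell import telemetry, grab_frame, calibration, bot, outline_of, landmark_of
def ray(cam,xy):
    c=calibration(cam); f=210/np.tan(np.radians(c["fovy"])/2)
    K=np.array([[f,0,c["cx"]],[0,f,c["cy"]],[0,0,1]])
    p=cv2.undistortPoints(np.array([[xy]],float),K,np.array(c["dist"]))[0,0]
    T=np.array(c["pose"]); d=T[:3,:3]@[p[0],p[1],1]
    return T[:3,3],d
def at(cam,xy,z):
    o,d=ray(cam,xy); return o+d*(z-o[2])/d[2]
E
python3 - <<'E'
from h import *
s=telemetry.observe(); print(s)
Z=dict(cabinet=0,ledge=.122,ledge_left=.122,ledge_right=.122,handle=.088,foot=0,resin_jar=0,adapter=.13,tube_clamp=.13,plaster_bowl=0)
for c in("side","top"):
    cv2.imwrite(f"pics/{c}0.png",grab_frame(c)[:,:,::-1])
    for n,z in Z.items():
        for r in landmark_of(n,c)[:1]: print(c,n,round(r["score"],2),np.round(r["xy"],0),np.round(at(c,r["xy"],z),3))
E
```

```text
{'clock': 0.0, 'qpos': array([ 1.0748256 ,  0.52201001, -0.03631901,  1.60001866,  0.02120376,
        1.02105649, -0.11284217]), 'qd': array([ 0.00200365,  0.000837  , -0.00158613, -0.00026573, -0.00051983,
       -0.00093695, -0.00275297]), 'joint_efforts': array([ 1.50222357e-03, -9.27121353e+01,  1.98067881e+00, -3.69928765e+01,
        1.79689057e-02,  8.38325388e-03,  6.56109833e-06]), 'position': array([ 0.25796379, -0.56891571,  0.23072449]), 'tool_rot': array([-3.14048851e+00,  8.53194404e-05,  4.25713515e-01]), 'force': array([ 0.0787476 , -0.55795723, -0.50986853]), 'moment': array([-0.07895794,  0.03121785,  0.03123701]), 'finger_force': 0.0, 'grip_width': 0.08523256484067407}
side cabinet 0.97 [229. 212.] [0.705 0.012 0.   ]
side ledge 0.74 [251. 192.] [0.619 0.021 0.122]
side ledge_left 0.72 [231. 225.] [0.626 0.151 0.122]
side ledge_right 0.92 [277. 163.] [ 0.59  -0.114  0.122]
side handle 0.64 [277. 209.] [0.539 0.032 0.088]
side foot 0.95 [347. 138.] [ 0.433 -0.464  0.   ]
side resin_jar 0.94 [315. 354.] [0.335 0.365 0.   ]
side adapter 0.55 [197. 208.] [0.732 0.129 0.13 ]
side tube_clamp 0.48 [246. 152.] [ 0.694 -0.128  0.13 ]
side plaster_bowl 0.68 [223. 400.] [0.499 0.529 0.   ]
top cabinet 0.95 [296. 147.] [0.718 0.004 0.   ]
top ledge 0.77 [292. 172.] [0.609 0.016 0.122]
top ledge_left 0.9 [241. 169.] [0.619 0.151 0.122]
top ledge_right 0.93 [340. 174.] [ 0.602 -0.109  0.122]
top handle 0.74 [290. 203.] [0.532 0.022 0.088]
top foot 0.83 [459. 244.] [ 0.43  -0.454  0.   ]
top resin_jar 0.76 [165. 275.] [0.348 0.374 0.   ]
top adapter 0.74 [397. 282.] [ 0.323 -0.24   0.13 ]
top tube_clamp 0.61 [347. 140.] [ 0.693 -0.128  0.13 ]
top plaster_bowl 0.79 [117. 221.] [0.502 0.522 0.   ]
```

View pics/top0.png

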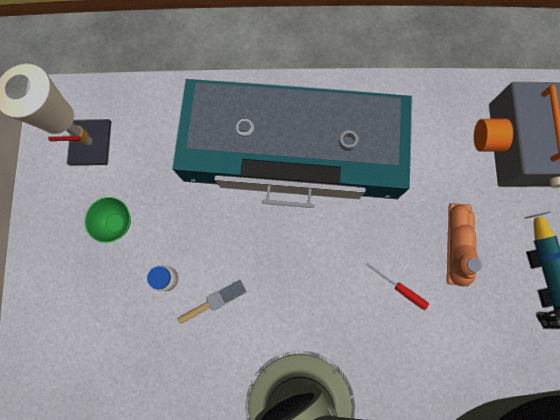

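View pics/side0.png

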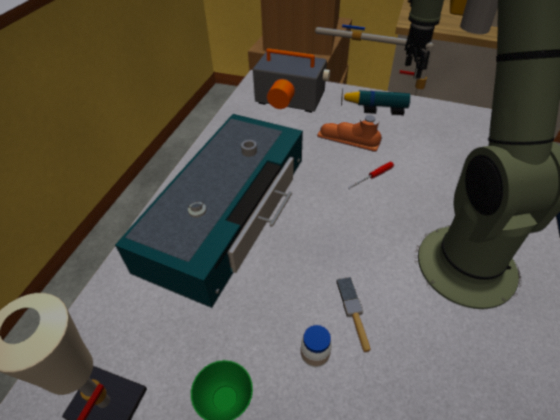

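The top view shows the dark ledge at columns 241–340, rows 160–184, and the bar handle near (290,203). Both small rings stand behind the ledge, at (245,127) and (348,140). The side view agrees with this. I'll work out the cabinet yaw from its edges and rotate the tool at the same time.

```bash
python3 - <<'E'
from h import *
for p in [(187,80),(411,96)]: print(np.round(at("top",p,.13),3))
g=cv2.cvtColor(cv2.imread("pics/top0.png"),cv2.COLOR_BGR2GRAY)
m=((g<45)*255).astype(np.uint8); m[:150]=0; m[195:]=0; m[:,:235]=0;m[:,350:]=0
c=max(cv2.findContours(m,0,2)[0],key=cv2.contourArea)
print(cv2.contourArea(c))
for p in cv2.boxPoints(cv2.minAreaRect(c)): print(p,np.round(at("top",p,.122),3))
E
python3 -m inch '[[0,0,-0.01,0,0,0.125,1],[0,0,-0.01,0,0,0.125,1],[0,0,-0.01,0,0,0.125,1],[0,0,-0.01,0,0,0.125,1],[0,0,0,0,0,0,1]]' 30
```

```text
[0.872 0.302 0.13 ]
[ 0.818 -0.308  0.13 ]
1671.5
[234.93155 175.82922] [0.6   0.166 0.122]
[236.43704 157.59573] [0.65  0.163 0.122]
[350.4852  167.01254] [ 0.621 -0.137  0.122]
[348.9797  185.24603] [ 0.572 -0.131  0.122]
clock: 1.6
position: [0.2585, -0.5696, 0.2724]
tool_rot: [3.14, -0.001, -0.077]
force: [0.1, -1.0, 0.5]
grip_width: 0.0123
finger_force: 0.0
```

```bash

python3 -m inch '[[0.018,-0.044,0,0,0,0.012,1],[0.018,-0.044,0,0,0,0,1],[0.018,-0.044,0,0,0,0,1],[0.018,-0.044,0,0,0,0,1],[0.018,-0.044,0,0,0,0,1]]' | head -3
python3 -m inch '[[0.018,-0.044,0,0,0,0,1],[0.018,-0.044,0,0,0,0,1],[0.018,-0.044,0,0,0,0,1],[0.018,-0.044,0,0,0,0,1],[0.018,-0.044,0,0,0,0,1]]' | head -3
python3 -m inch '[[0.018,-0.044,0,0,0,0,1],[0.018,-0.044,0,0,0,0,1],[0.018,-0.044,0,0,0,0,1],[0.018,-0.044,0,0,0,0,1],[0,0,0,0,0,0,1]]'
python3 - <<'E'
from h import *
cv2.imwrite("pics/w1.png",grab_frame("wrist")[:,:,::-1])
for n,z in dict(ledge=.122,ledge_left=.122,ledge_right=.122,handle=.088).items():
    for r in landmark_of(n,"wrist")[:1]: print(n,round(r["score"],2),np.round(r["xy"],0),np.round(at("wrist",r["xy"],z),3))
print(telemetry.observe()["position"])
E
```

```text
clock: 2.1
position: [0.3666, -0.3556, 0.2709]
tool_rot: [3.142, 0.0, -0.082]
clock: 2.6
position: [0.4753, -0.1442, 0.2711]
tool_rot: [3.141, -0.0, -0.082]
clock: 3.1
position: [0.5631, 0.0296, 0.2704]
tool_rot: [-3.139, 0.0, -0.075]
force: [-0.4, -2.0, -0.6]
grip_width: 0.0
finger_force: 0.0
ledge_left 0.74 [122. 139.] [0.624 0.142 0.122]
ledge_right 0.83 [440. 149.] [ 0.594 -0.119  0.122]
handle 0.95 [279. 222.] [0.533 0.019 0.088]
[0.56143481 0.02188042 0.27117201]
```

View pics/w1.png

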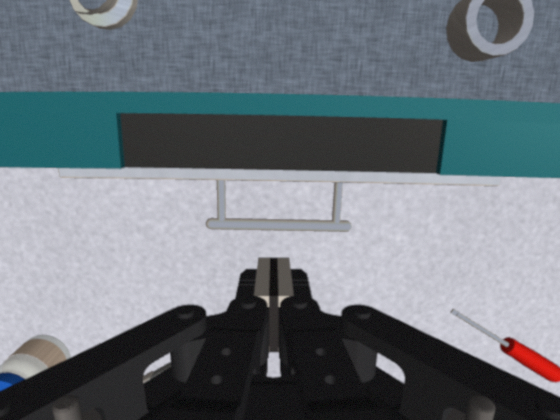

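The wrist view shows the ledge with corners at about (120,113), (443,121), (440,173) and (121,167), and the bar running from (208,223) to (350,227).

```bash
python3 - <<'E'
from h import *
P=[at("wrist",p,.122) for p in [(120,113),(443,121),(440,173),(121,167)]]
H=[at("wrist",p,.088) for p in [(208,223),(350,227)]]
print(np.round(P,3),np.round(H,3))
for a,b in((P[1],P[0]),(P[2],P[3]),(H[1],H[0])): d=b-a; print("yaw",-np.arctan2(d[0],d[1]),np.linalg.norm(d))
yaw=-.088; X=np.array([np.cos(yaw),np.sin(yaw)]);Y=np.array([-np.sin(yaw),np.cos(yaw)])
M=np.mean(P,0)[:2]; h=np.mean(H,0)[:2]; print("mid",M,"handle",h,(M-h)@X,(M-h)@Y)
s=telemetry.observe(); print(s["tool_rot"],s["position"],s["force"])
for yo in(90,-90): 
  t=M+X*2e-3+Y*yo*1e-3-s["position"][:2]; y=s["tool_rot"][2]
  print(yo,t@[np.cos(y),np.sin(y)],t@[np.sin(y),-np.cos(y)])
E
```

```text
[[ 0.645  0.139  0.122]
 [ 0.616 -0.121  0.122]
 [ 0.573 -0.12   0.122]
 [ 0.602  0.146  0.122]] [[ 0.537  0.088  0.088]
 [ 0.521 -0.049  0.088]]
yaw -0.11164604339093394 0.2611839155983296
yaw -0.10687383303809384 0.26765178974644904
yaw -0.11776466567102303 0.13777016380578594
mid [0.60880805 0.01114478] handle [0.52906032 0.0193234 ] 0.08015794379599926 -0.0011382256731290036
[ 3.14112125e+00  1.54488409e-04 -8.60669940e-02] [0.56143481 0.02188042 0.27117201] [-0.52001711 -0.39034077 -0.29807284]
90 0.05029470724036911 -0.08337230323316115
-90 0.04994676637525956 0.09662736048084244
```

```bash

python3 -m inch '[[0.0125,-0.021,0.027,0,0,0.014,1],[0.0125,-0.021,0.027,0,0,0,1],[0.0125,-0.021,0.027,0,0,0,1],[0.0125,-0.021,0.027,0,0,0,1],[0,0,0,0,0,0,1]]'
python3 -m inch '[[0,0,0.012,0,0,0,1],[0,0,0.012,0,0,0,1],[0,0,0.005,0,0,0,1],[0,0,0,0,0,0,1],[0,0,0,0,0,0,1]]'
python3 - <<'E'
from h import *
M=np.array([.6088,.0111]);yaw=-.10; X=np.array([np.cos(yaw),np.sin(yaw)]);Y=np.array([-np.sin(yaw),np.cos(yaw)])
s=telemetry.observe(); d=s["position"][:2]-M; print(d@X,d@Y,s["position"],s["tool_rot"],s["force"])
E
```

```text
clock: 3.85
position: [0.6188, 0.1034, 0.1596]
tool_rot: [3.141, 0.004, -0.098]
force: [-1.1, -0.2, -0.7]
grip_width: -0.0001
finger_force: 0.0
clock: 4.35
position: [0.6198, 0.1015, 0.1348]
tool_rot: [-3.141, -0.001, -0.101]
force: [0.8, -0.0, 0.7]
grip_width: 0.0
finger_force: 0.0
0.0018939420312733702 0.09103248385882601 [0.61977256 0.10148862 0.13475757] [-3.14147644e+00 -5.24047710e-04 -1.00694235e-01] [ 0.78917942 -0.01208664  0.72443663]
```

```bash

python3 -m inch '[[0,0,0.005,0,0,0,1],[0,0,0.004,0,0,0,1],[0,0,0.002,0,0,0,1],[0,0,0,0,0,0,1]]' | sed -n 2,4p
python3 -m inch '[[0,0,0.001,0,0,0,1],[0,0,0,0,0,0,1]]' | sed -n 2,4p
python3 -m inch '[[0,0,0.001,0,0,0,1],[0,0,0,0,0,0,1]]' | sed -n 2,4p
```

```text
position: [0.6194, 0.1018, 0.123]
tool_rot: [3.141, 0.001, -0.1]
force: [0.6, -0.2, -0.8]
position: [0.6196, 0.1019, 0.1223]
tool_rot: [-3.142, 0.0, -0.1]
force: [0.5, 0.8, 0.2]
position: [0.6198, 0.1019, 0.1215]
tool_rot: [-3.141, -0.0, -0.1]
force: [-0.7, -0.2, 4.8]
```

Firm contact at 4.8 N. Now I'll slide towards −y.

```bash

for i in 1; do python3 -m inch '[[0,0.005,0,0,0,0,1],[0,0.005,0,0,0,0,1]]' | grep -E 'pos|force: \['
python3 -m inch '[[0,0.005,0,0,0,0,1],[0,0.005,0,0,0,0,1]]' | grep -E 'pos|force: \['
python3 -m inch '[[0,0.005,0,0,0,0,1],[0,0.005,0,0,0,0,1]]' | grep -E 'pos|force: \['; done
```

```text
position: [0.6188, 0.0922, 0.1216]
force: [0.3, 3.1, 4.5]
position: [0.6175, 0.081, 0.1212]
force: [0.2, 1.5, 1.0]
position: [0.6165, 0.0712, 0.1212]
force: [0.7, 0.3, 1.4]
```

The force has dropped, so this is probably the flap. I'll press gently to check.

```bash

python3 -m inch '[[0,0,0.001,0,0,0,1],[0,0,0,0,0,0,1]]' | grep -E 'pos|force: \['
python3 -m inch '[[0,0,0.001,0,0,0,1],[0,0,0,0,0,0,1]]' | grep -E 'pos|force: \['
```

```text
position: [0.6165, 0.0717, 0.1201]
force: [0.7, 0.1, 0.7]
position: [0.6166, 0.0722, 0.1192]
force: [0.2, -1.0, 0.4]
```

```bash

python3 -m inch '[[0,0,0.002,0,0,0,1],[0,0,0.002,0,0,0,1],[0,0,0.001,0,0,0,1],[0,0,0,0,0,0,1]]' | grep -E 'pos|force: \['
python3 -m inch '[[0,0,0.001,0,0,0,1],[0,0,0.001,0,0,0,1],[0,0,0,0,0,0,1]]' | grep -E 'pos|force: \['
python3 -m inch '[[0,0,0.001,0,0,0,1],[0,0,0,0,0,0,1]]' | grep -E 'pos|force: \['
```

```text
position: [0.6167, 0.0722, 0.1142]
force: [-0.3, 0.7, 1.7]
position: [0.6167, 0.0722, 0.1125]
force: [-1.0, 0.9, 4.6]
position: [0.6167, 0.0721, 0.1115]
force: [-0.9, 0.9, 4.5]
```

```bash

python3 -m inch '[[0,0,0.001,0,0,0,1],[0,0,0,0,0,0,1]]' | grep -E 'pos|force: \['
python3 -m inch '[[0,0,0.001,0,0,0,1],[0,0,0,0,0,0,1],[0,0,0,0,0,0,1]]' | grep -E 'pos|force: \['
python3 - <<'E'
from h import *
grab_frame("wrist")
for r in landmark_of("handle","wrist")[:1]: print(r["score"],r["xy"],at("wrist",r["xy"],.088))
grab_frame("top")
for r in landmark_of("handle","top")[:1]: print(r["score"],r["xy"],at("top",r["xy"],.088))
E
```

```text
position: [0.6167, 0.0722, 0.1105]
force: [-0.7, 0.9, 4.9]
position: [0.6167, 0.0722, 0.1095]
force: [-0.1, 1.4, 5.0]
```

```bash

python3 -m inch '[[0,0,0.0007,0,0,0,1],[0,0,0,0,0,0,1],[0,0,0,0,0,0,1]]' | grep -E 'pos|force: \['
python3 - <<'E'
from h import *
cv2.imwrite("pics/t2.png",cv2.resize(grab_frame("top")[130:230,180:420,::-1],None,fx=3,fy=3))
E
```

```text
position: [0.6167, 0.0721, 0.1089]
force: [-0.5, 0.7, 6.6]
```

View pics/t2.png

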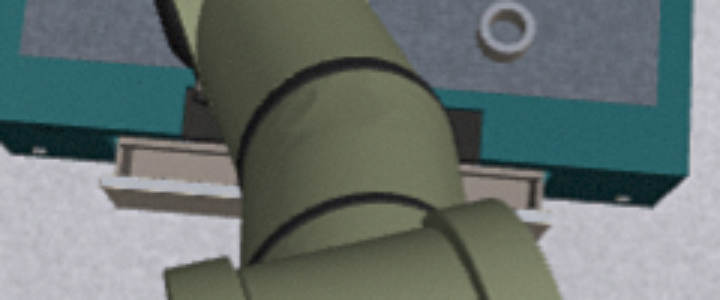

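The drawer has sprung out: an open gap shows at rows 140–200 of the crop. Next I'll lift, back off and measure the handle.

```bash

python3 -m inch '[[0,0,-0.02,0,0,0,1],[0,0,-0.045,0,0,0,1],[0,0,-0.045,0,0,0,1],[-0.035,0.015,-0.03,0,0,0,1],[-0.04,0.02,0,0,0,0,1]]' | grep -E 'pos|force: \['
python3 -m inch '[[-0.04,0.015,0,0,0,0,1],[0,0,0,0,0,0,1],[0,0,0,0,0,0,1]]' | grep -E 'pos|force: \['
python3 - <<'E'
from h import *
cv2.imwrite("pics/w3.png",grab_frame("wrist")[:,:,::-1])
for r in landmark_of("handle","wrist")[:2]: print(r["score"],r["xy"],at("wrist",r["xy"],.088))
E
```

```text
position: [0.5394, 0.0453, 0.2518]
force: [1.0, -0.3, -0.4]
position: [0.4971, 0.0335, 0.2492]
force: [0.5, 0.1, 0.3]
0.93 [275.3, 196.1] [0.49955243 0.03254734 0.088     ]
```

View pics/w3.png

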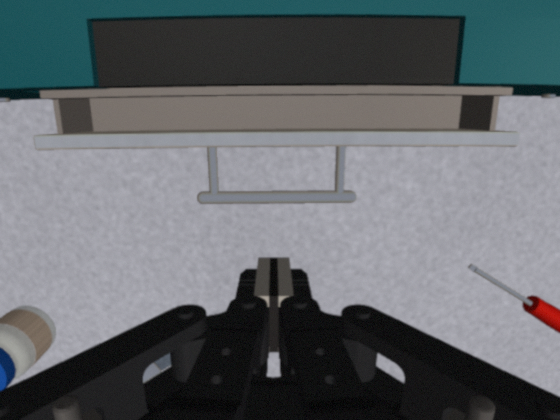

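The bar spans (200–355, 197) and is about 30 mm out. I'll put closed fingertips behind it, in the roughly 39 mm gap, and draw it out.

```bash

python3 -m inch '[[0.014,0.002,0.04,0,0,0,1],[0.014,0.002,0.04,0,0,0,1],[0,0,0.035,0,0,0,1],[0,0,0,0,0,0,1],[0,0,0,0,0,0,1]]' | grep -E 'pos|rot|force: \['
python3 - <<'E'
from h import *
cv2.imwrite("pics/w4.png",grab_frame("wrist")[:,:,::-1])
for r in landmark_of("handle","wrist")[:2]: print(r["score"],r["xy"],at("wrist",r["xy"],.088))
print(telemetry.observe()["position"])
E
```

```text
position: [0.525, 0.0274, 0.1338]
tool_rot: [3.142, 0.001, -0.1]
force: [0.8, 0.4, -0.1]
[0.52569019 0.02729503 0.13523362]
```

View pics/w4.png

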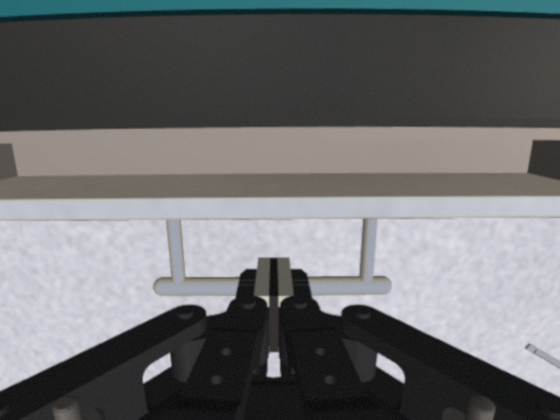

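The bar is centred at (272,286) and the drawer's front face at row 217. I'll check the gap centre against the TCP.

```bash
python3 - <<'E'
from h import *
X=np.array([np.cos(.1),-np.sin(.1)]); p=telemetry.observe()["position"]
for q,z in(((272,286),.088),((272,217),.104)): print((at("wrist",q,z)[:2]-p[:2])@X)
E
```

```text
-0.02790908570840367
0.019128807555018626
```

```bash

python3 -m inch '[[-0.002,0,0.02,0,0,0,1],[0,0,0.02,0,0,0,1],[0,0,0.02,0,0,0,1],[0,0,0.003,0,0,0,1],[0,0,0,0,0,0,1]]' | grep -E 'pos|rot|force: \['
python3 -m inch '[[-0.005,0,0,0,0,0,1],[-0.005,0,0,0,0,0,1],[-0.01,0,0,0,0,0,1],[-0.01,0,0,0,0,0,1],[-0.01,0,0,0,0,0,1]]' | grep -E 'pos|rot|force: \['
python3 -m inch '[[-0.01,0,0,0,0,0,1],[-0.01,0,0,0,0,0,1],[-0.005,0,0,0,0,0,1],[0,0,0,0,0,0,1]]' | grep -E 'pos|rot|force: \['
```

```text
position: [0.5232, 0.0273, 0.0717]
tool_rot: [-3.141, -0.001, -0.1]
force: [0.9, -1.2, -0.2]
position: [0.4821, 0.0313, 0.071]
tool_rot: [-3.141, -0.001, -0.1]
force: [2.9, -0.6, 2.6]
position: [0.4569, 0.0337, 0.0705]
tool_rot: [3.141, 0.001, -0.1]
force: [0.8, 0.1, 0.8]
```

```bash

python3 -m inch '[[-0.004,0,0,0,0,0,1],[-0.004,0,0,0,0,0,1],[0,0,0,0,0,0,1]]' | grep -E 'pos|rot|force: \['
python3 -m inch '[[-0.003,0,0,0,0,0,1],[0,0,0,0,0,0,1]]' | grep -E 'pos|rot|force: \['
python3 -m inch '[[-0.002,0,0,0,0,0,1],[0,0,0,0,0,0,1]]' | grep -E 'pos|rot|force: \['
```

```text
position: [0.4494, 0.0345, 0.0705]
tool_rot: [3.141, 0.001, -0.1]
force: [0.5, -0.2, 0.4]
position: [0.4488, 0.0348, 0.0709]
tool_rot: [-3.141, -0.004, -0.101]
force: [11.9, -3.0, -5.8]
position: [0.4486, 0.0349, 0.0711]
tool_rot: [-3.14, -0.007, -0.101]
force: [21.4, -4.7, -12.2]
```

That is the stop. Now ease off, lift out and look.

```bash

python3 -m inch '[[0.005,0,0,0,0,0,1],[0.006,0,0,0,0,0,1],[0,0,0,0,0,0,1]]' | grep -E 'pos|rot|force: \['
python3 -m inch '[[0,0,-0.02,0,0,0,1],[0,0,-0.04,0,0,0,1],[0,0,-0.045,0,0,0,1],[0,0,-0.045,0,0,0,1],[0,0,0,0,0,0,1]]' | grep -E 'pos|rot|force: \['
python3 -m inch '[[-0.03,0,0,0,0,0,1],[-0.03,0,0,0,0,0,1],[0,0,0,0,0,0,1],[0,0,0,0,0,0,1]]' | grep -E 'clock|pos|rot|force: \['
python3 - <<'E'
from h import *
cv2.imwrite("pics/w5.png",grab_frame("wrist")[:,:,::-1])
for r in landmark_of("handle","wrist")[:2]: print(r["score"],r["xy"],at("wrist",r["xy"],.088), np.linalg.norm(at("wrist",r["xy"],.088)[:2]-[.529,.0193]))
cv2.imwrite("pics/s5.png",grab_frame("side")[:,:,::-1])
E
```

```text
position: [0.4564, 0.0338, 0.0705]
tool_rot: [-3.142, 0.0, -0.1]
force: [0.2, 0.3, 0.6]
position: [0.4578, 0.0342, 0.2254]
tool_rot: [-3.14, -0.007, -0.1]
force: [0.2, -0.5, -1.6]
clock: 12.9
position: [0.3961, 0.0399, 0.2206]
tool_rot: [3.141, -0.0, -0.1]
force: [0.6, 0.1, -0.3]
0.72 [269.9, 158.3] [0.43471926 0.0390052  0.088     ] 0.09631797738178997
```

View pics/s5.png

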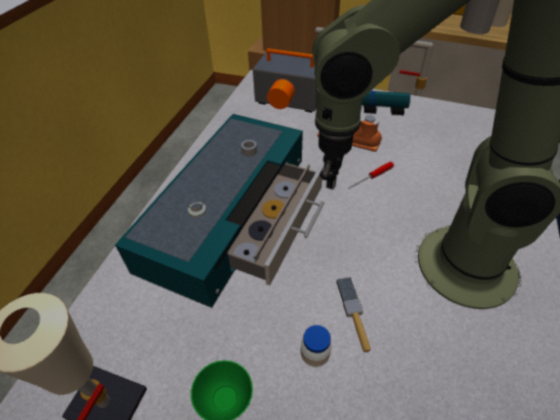

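The drawer is out at its stop with the discs visible at (260,215). The arm is clear and everything else is in place.

```bash
python3 -c "
from workcell import bot; print(bot.job_done())"
```

```text
the job is handed in; nothing more can be done
None
```

I pressed the hidden catch, pulled the drawer out to its stop by the bar handle and let go, then handed the job in; the other items looked unmoved, and the last handle reading put the drawer about 96 mm out.

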